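# Fit the return spring on the glass-strip cutter

### The arm

A 6-joint arm with a two-finger parallel gripper is mounted at the origin on the work surface. World frame = base frame: x ahead of the robot, y to its left, z up, the work surface at z = 0. Lengths are in mm, angles in rad, forces in N, time in s.
With the tool pointing down it reaches from about 275 to 1000 mm from the base axis. Payload 8.4 kg.
Tool frame: the origin (TCP) lies midway between the tips of the shut fingers; the grasp point (between the pads) lies 19 mm behind it; z points along the fingers, y is the line along which they close (so a half turn about z gives the same grasp; the last joint's range is limited). The gripper opens to 85 mm and grips with 20 to 120 N. Pads are 22 mm wide; open, the fingers measure 114 mm over their backs; the gripper's body (76 mm by 85 mm) begins 54 mm behind the grasp point. The pads swing forward as they close: fully open they stand 13 mm farther back than shut.
Start: joints at [1.342, 0.353, 1.633, -0, 1.155, -0.002], TCP at [140.536, 608.997, 231.281] pointing down, gripper open.
Joint ranges: [-2.63, 2.63], [-0.92, 2.1], [0.06, 2.66], [-1.3, 4.44], [0, 2.69], [-3.02, 3.02]. Speed limits (rad/s): [2.22, 2.22, 2.79, 3.14, 3.14, 3.14].

### API

Orientations are given as [roll, pitch, yaw] about the fixed x, y, z axes, in that order (R = Rz(yaw) Ry(pitch) Rx(roll)).
In Python, from rig import r, imaging gives the robot as it stands. The module is installed in compiled form; this text tells all that it offers.
- The arm moves only by the tool arm_command, never from a script. Its argument "deltas" is a list of rows, each an object of numbers: "hand": the finger opening in mm, from 0 to 85.4; "tx", "ty", "tz": the shift along the tool's x, y, z in mm; "wx", "wy", "wz": the turn, a rotation vector about the tool's x, y, z in rad. A call has 1 to 8 rows; each row shifts and turns the commanded pose from where the row before left it, along the tool's axes as they then stand; what a row does not reach is not made up. A row lasts 1/8 s, in which the tool goes at most 62.5 mm and 10.7 degrees, less where a joint would pass 70% of its speed; a pose out of reach is approached as far as the arm can. A call with a gripper value outside its range is refused whole. The fingers move at their own pace and stop on an object; "squeeze" is the grip in N (left out, the last holds). Time passes only in rows, so rows that do not move let the fingers close. It gives the time, the measured TCP pose, the force, the opening and the grip force at its end, in the units of the state.
- r.sense(): the state, without advancing time (a new reading comes with each control period).
- imaging.grab_frame(name): name is "scene" or "side" or "wrist"; returns a dict with "image" (400x640x3 uint8, red, green, blue), "mtx" (3x3 intrinsics, pixels), "world_to_cam" (4x4, takes a point from world to camera coordinates). Camera axes: x right, y up, looking along -z (the intrinsics and any distortion apply to the point x, -y, -z); pixel columns grow to the right and rows downward; lengths in mm; the calibration is good to about 2 mm. A picture is of the moment at which its call begins. There is no depth.
- r.sign_off(): hands the job in; it is judged then, once.
The state is a dict: "clock": time; "qpos": joint angles; "qvel": joint speeds; "joint_efforts": joint torques, N m; "eef_pos": TCP position; "tcp_rot": TCP orientation; "contact_force": force on the tool from outside, world axes, zero at the start; "wrist_torque": the same for the moment, N m; "opening": opening from 0.0 (shut) to 1.0 (fully open); "grasp_force": force on a finger pad.
Only numpy, scipy, OpenCV 4.12 (cv2) and the standard library are available. Lean on these libraries where they do the work, as an engineer would, in place of code of your own. Each camera call takes 0.05 s, during which the arm holds its last target. There are 200 camera calls.

### The job

The small glass-strip cutter on the bench is missing its return spring. Take the long spring (the one with the big eye, not the short one) off its wooden stand and drop its straight leg into the big hole of the cutter's anchor block; then stretch the spring along the base, put its eye over the post at the other end, all the way down, and let go so that it stays stretched between hole and post.

Things in the scene. Friction and masses are not known exactly. Their poses are not given: they have to be found in the camera images.
- spring_grip (a point): Long spring's grip block, between coil and eye: flat steel, 38 mm long, 10 wide, 14 high; the point is its centre, to be grasped from above, closing across the spring. +x runs along the spring from leg to eye, +z up. It starts level on a wooden stand, 60 mm above the bench, free on both sides. Spring 90 g; it only lengthens (60 mm at most), pulling 1 N when closed plus 0.8 N per 10 mm.
- spring_leg_tip (a point): Lower end of the long spring's straight leg (8 mm wire), 46 mm straight below the coil's axis and, unstretched, 88 mm behind (-x) the grip block's centre. Same axes. The coil (18 mm thick, 50 mm long, starting 20 mm ahead of the leg) lies in the stand's open-topped groove, 11 mm deep. The spring does not bend.
- spring_eye (a point): Centre of the long spring's eye, a level ring of 8 mm wire, 34 mm clear inside, 50 mm outside; 42 mm ahead (+x) of the grip block's centre, at its height and rigid with it. Same axes. The other, short spring on a similar stand is about 100 mm long with a 32 mm eye, this one 160 mm.
- hole (a point): Centre of the mouth of the round hole in the cutter's anchor block (steel, 46 x 50 x 46 mm): 28 mm wide, 46 mm deep, mouth 52 mm above the bench. +x points along the cutter's base to the post, 176 mm away; +z up. With the spring seated its axis lies 56 mm above the bench.
- post (a point): Centre of the top of the cutter's post: upright steel pin 10 mm thick, top 66 mm above the bench, standing 14 mm above a square shoulder (36 mm wide, 52 mm above the bench) on which the eye comes to rest. Same axes as the hole. A 100 mm high column with the cutter's lever begins 47 mm beyond the post.
Things that resemble listed ones, but are neither listed nor needed, are in the scene too. Leave any purple or turquoise look-alike of the part that bears spring_grip alone.

How it is judged (in metres and radians):
On the way:
1. the leg is in the hole while the eye is still short of the post (horizontal distance between spring_leg_tip and hole below 0.014 m and z of spring_leg_tip in the frame of hole below -0.008 m and horizontal distance between post and spring_eye above 0.022 m), for 0.1 s.
At the end, for the whole second after the job is handed in: The long spring's leg stands in the hole (its lower end at least 25 mm below the mouth and within 14 mm of the hole's centre line) and the post passes through the eye (post within 17 mm of the eye's centre, its top at least 3 mm above the eye's middle), so that the spring stays stretched (horizontal distance between spring_leg_tip and hole below 0.014 m and z of spring_leg_tip in the frame of hole below -0.025 m and horizontal distance between post and spring_eye below 0.017 m and z of post in the frame of spring_eye above 0.003 m); the robot touches nothing.
It also fails if it takes over 40 s, if anything falls off the work surface, if the arm or the gripper's body presses on something with over 40 N, if the wrist force passes 120 N, or if a joint passes its speed limit or range.

## Working session

There is one attempt and no reset: what is moved stays moved. The work goes in short steps, Python scripts to look and compute and a tool call to move; the robot and the scene stay as the last step left them, time stands still between calls to the robot, and variables do not carry over. Pictures are saved under pics/ and viewed, at most 13 in all, crops included, and the job is handed in when it is done.

Besides the shell and the picture viewer there is one more tool, called after "Request:" as name(argument=value, ...) on one line, values as JSON. arm_command: Moves the arm, as the interface text tells. Its arguments: {"type":"object","properties":{"deltas":{"type":"array"},"squeeze":{"type":"number"}},"required":["deltas"]}

```bash
mkdir -p pics
cat > h.py <<'E'
from rig import r, imaging
import numpy as np, cv2
def snap(n,f,crop=None,s=1):
    d=imaging.grab_frame(n); im=d["image"][:,:,::-1].copy()
    np.savez("pics/"+f+".npz",im=im,K=d["mtx"],T=d["world_to_cam"])
    crop_(f,crop,s,f)
def crop_(f,crop,s,out):
    im=np.load("pics/"+f+".npz")["im"]
    if crop: x0,y0,x1,y1=crop; im=im[y0:y1,x0:x1]
    cv2.imwrite("pics/"+out+".png",cv2.resize(im,None,fx=s,fy=s,interpolation=cv2.INTER_CUBIC))
def ray(f,u,v):
    d=np.load("pics/"+f+".npz");K,T=d["K"],d["T"]
    c=np.linalg.solve(K,[u,v,1.]);c=np.array([c[0],-c[1],-c[2]])
    R=T[:3,:3];return -R.T@T[:3,3],R.T@c
def at(f,u,v,z):
    o,d=ray(f,u,v);return o+d*(z-o[2])/d[2]
def px(f,P):
    d=np.load("pics/"+f+".npz");c=(d["T"]@np.append(P,1.))[:3]
    p=d["K"]@np.array([c[0],-c[1],-c[2]]);return p[:2]/p[2]
E
python3 - <<'E'
from h import *
for n in("scene","side","wrist"):snap(n,n+"0")
a=[cv2.imread(f"pics/{n}0.png") for n in("scene","side")]
print(r.sense()); 
for n in("scene","side"):print(ray(n+"0",320,200))
E
```

```text
{'clock': 0.15, 'qpos': array([ 1.34163508e+00,  3.53511844e-01,  1.63398920e+00, -4.93933028e-06,
        1.15519876e+00, -2.39694711e-03]), 'qvel': array([ 0.00126573, -0.00349431, -0.00171401, -0.00065309,  0.00061624,
       -0.00026783]), 'joint_efforts': array([ 6.46475837e-04, -6.05643940e+01, -3.42339563e+01,  1.55570319e-04,
        6.20104853e-03,  4.56247085e-05]), 'eef_pos': array([140.42931726, 608.62868091, 230.70882483]), 'tcp_rot': array([-3.14048549e+00,  1.86286110e-06,  2.91483035e+00]), 'contact_force': array([ 0.49276964, -0.39293904, -0.42724744]), 'wrist_torque': array([-0.02722796,  0.02587121, -0.021432  ]), 'grasp_force': 0.0, 'opening': 1.0020261410768088}
(array([997.35408823, 421.61483944, 906.90436083]), array([-0.51660129, -0.31910832, -0.7950198 ]))
(array([  40.7861113 , -542.48063615,  797.76153203]), array([ 0.42203552,  0.57147954, -0.70390103]))
```

View pics/scene0.png

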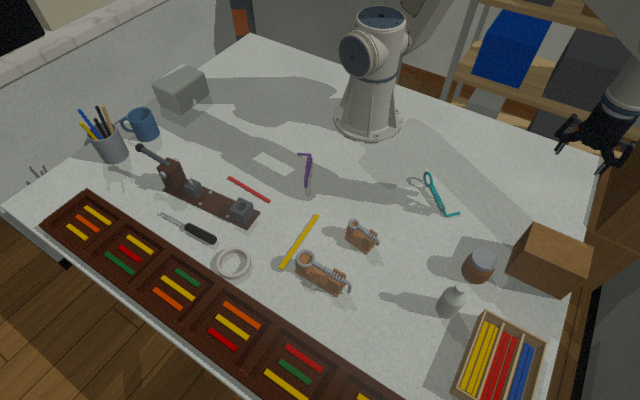

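View pics/side0.png

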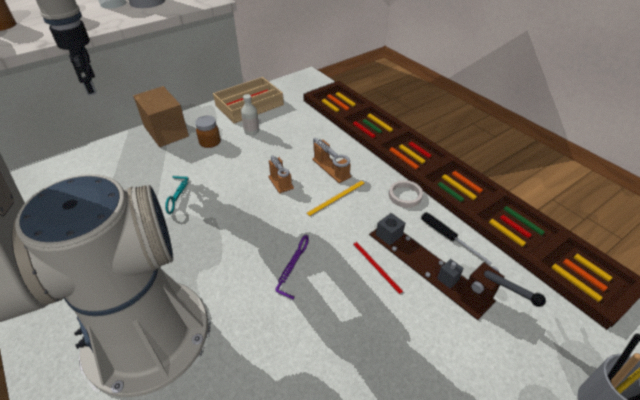

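Scene: the stands are at about (322,272), larger with a big eye at (304,260), and (362,236), small. The cutter has its block at (240,210) and its post at (192,187). The purple (305,168) and turquoise (437,195) parts are look-alikes. The spring at (322,272) fits the description of the long one, so I'll confirm that in an enlarged montage.

Run:
```python
from h import *
def c(f,x0,y0,w,h,W,H): return cv2.resize(np.load(f"pics/{f}.npz")["im"][y0:y0+h,x0:x0+w],(W,H),interpolation=cv2.INTER_CUBIC)
A=np.hstack([c("scene0",285,215,100,85,400,340),c("side0",262,125,100,85,400,340)])
B=np.hstack([c("scene0",165,165,100,65,400,260),c("side0",370,210,100,65,400,260)])
cv2.imwrite("pics/m1.png",np.vstack([A,B]))
```

```text
(no output)
```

View pics/m1.png

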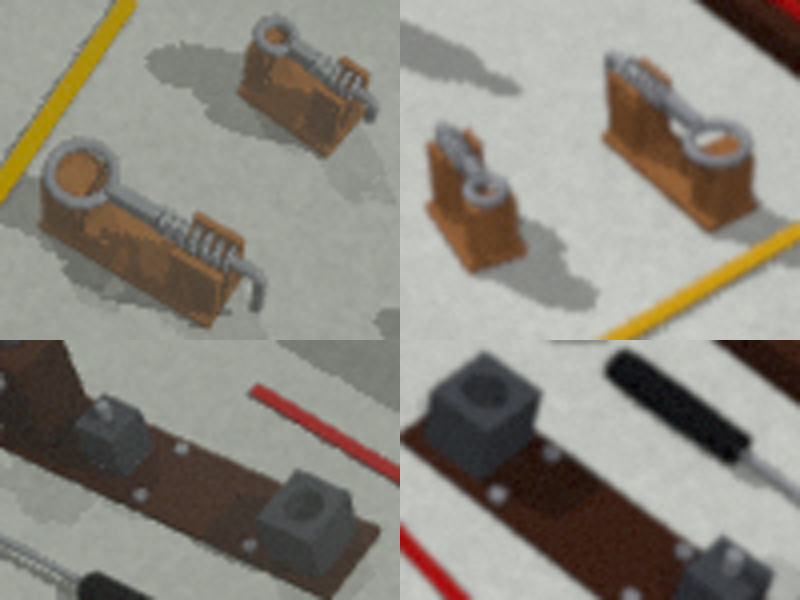

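The crop confirms it: the lower-left spring in the scene view has the big eye and long coil (eye at scene (305,258), side (341.5,161)). The block has the big hole (scene (242,205.5), side (392,222)), and the post top is at scene (191,181), side (453,262).

```bash
cat >> h.py <<'E'
def tri(*obs):
    A=np.zeros((3,3));b=np.zeros(3)
    for f,u,v in obs:
        o,d=ray(f,u,v);d=d/np.linalg.norm(d);M=np.eye(3)-np.outer(d,d);A+=M;b+=M@o
    return np.linalg.solve(A,b)
E
python3 - <<'E'
from h import *
for n,s,t,z in(("eye",(305,258.3),(341.5,160.8),60),("hole",(241.75,205.5),(391.75,222),52),("post",(190.75,181.3),(453.3,262),66)):
    print(n,tri(("scene0",*s),("side0",*t)).round(1),at("scene0",*s,z).round(1),at("side0",*t,z).round(1))
print("bend",at("scene0",348.5,282.5,60).round(1),"coil end side",at("side0",315,140,66).round(1))
E
```

```text
eye [624.  148.2  58.5] [624.1 149.1  60. ] [623.3 146.2  60. ]
hole [580.6 -98.8  52.8] [578.5 -97.3  52. ] [ 583.1 -100.    52. ]
post [ 598.8 -272.1   66.4] [ 598.2 -271.8   66. ] [ 599.7 -272.4   66. ]
bend [621.6 274.   60. ] coil end side [615.5 261.5  66. ]
```

Request:
arm_command(deltas=[{"wz": 0.166}, {"wz": 0.166}, {"wz": 0.166}, {"wz": 0.166}, {"wz": 0.166}, {"wz": 0.166}, {"wz": 0.166}, {"wz": 0.166}])

```text
schema error: expected keys hand, tx, ty, tz, wx, wy, wz
```

Request:
arm_command(deltas=[{"hand": 85, "tx": 0, "ty": 0, "tz": 0, "wx": 0, "wy": 0, "wz": 0.166}, {"hand": 85, "tx": 0, "ty": 0, "tz": 0, "wx": 0, "wy": 0, "wz": 0.166}, {"hand": 85, "tx": 0, "ty": 0, "tz": 0, "wx": 0, "wy": 0, "wz": 0.166}, {"hand": 85, "tx": 0, "ty": 0, "tz": 0, "wx": 0, "wy": 0, "wz": 0.166}, {"hand": 85, "tx": 0, "ty": 0, "tz": 0, "wx": 0, "wy": 0, "wz": 0.166}, {"hand": 85, "tx": 0, "ty": 0, "tz": 0, "wx": 0, "wy": 0, "wz": 0.166}, {"hand": 85, "tx": 0, "ty": 0, "tz": 0, "wx": 0, "wy": 0, "wz": 0.166}, {"hand": 85, "tx": 0, "ty": 0, "tz": 0, "wx": 0, "wy": 0, "wz": 0.166}])

```text
clock: 1.15
eef_pos: [140.5, 608.8, 231.0]
tcp_rot: [-3.141, 0.001, 1.581]
contact_force: [-0.7, -0.0, -0.5]
opening: 0.995
grasp_force: 0.0
```

Request:
arm_command(deltas=[{"hand": 85, "tx": -20, "ty": 36, "tz": 0, "wx": 0, "wy": 0, "wz": 0}, {"hand": 85, "tx": -20, "ty": 36, "tz": 0, "wx": 0, "wy": 0, "wz": 0}, {"hand": 85, "tx": -20, "ty": 36, "tz": 0, "wx": 0, "wy": 0, "wz": 0}, {"hand": 85, "tx": -20, "ty": 36, "tz": 0, "wx": 0, "wy": 0, "wz": 0}, {"hand": 85, "tx": -20, "ty": 36, "tz": 0, "wx": 0, "wy": 0, "wz": 0}, {"hand": 85, "tx": -20, "ty": 36, "tz": 0, "wx": 0, "wy": 0, "wz": 0}, {"hand": 85, "tx": -20, "ty": 36, "tz": 0, "wx": 0, "wy": 0, "wz": 0}, {"hand": 85, "tx": -20, "ty": 36, "tz": 0, "wx": 0, "wy": 0, "wz": 0}])

```text
clock: 2.15
eef_pos: [432.1, 452.8, 231.1]
tcp_rot: [-3.141, 0.0, 1.587]
contact_force: [-0.3, 0.2, -0.2]
opening: 0.995
grasp_force: 0.0
```

Request:
arm_command(deltas=[{"hand": 85, "tx": -32, "ty": 24, "tz": 0, "wx": 0, "wy": 0, "wz": 0}, {"hand": 85, "tx": -32, "ty": 24, "tz": 0, "wx": 0, "wy": 0, "wz": 0}, {"hand": 85, "tx": -32, "ty": 24, "tz": 0, "wx": 0, "wy": 0, "wz": 0}, {"hand": 85, "tx": -32, "ty": 24, "tz": 0, "wx": 0, "wy": 0, "wz": 0}, {"hand": 85, "tx": -32, "ty": 24, "tz": 0, "wx": 0, "wy": 0, "wz": 0}, {"hand": 85, "tx": -32, "ty": 24, "tz": 0, "wx": 0, "wy": 0, "wz": 0}, {"hand": 85, "tx": -32, "ty": 24, "tz": 0, "wx": 0, "wy": 0, "wz": 0}, {"hand": 85, "tx": -32, "ty": 24, "tz": 0, "wx": 0, "wy": 0, "wz": 0}])

```text
clock: 3.15
eef_pos: [627.7, 199.5, 231.0]
tcp_rot: [-3.141, 0.0, 1.587]
contact_force: [0.6, -0.7, 0.1]
opening: 0.996
grasp_force: 0.0
```

Run:
```python
from h import *
snap("wrist","w1")
s=r.sense();print(s["eef_pos"],s["tcp_rot"],s["qpos"].round(2))
for n,P in(("eye",(624,148,60)),("grip",(622.7,190,60)),("legtop",(620,277,60))):print(n,px("w1",P))
```

```text
[630.37220131 195.88299589 230.9989657 ] [3.14012348e+00 2.12405738e-03 1.58532089e+00] [ 0.3   0.41  1.55 -0.    1.18  0.29]
eye [318.71765074 230.09170793]
grip [317.94896952 191.76624709]
legtop [316.16218877 103.05391557]
```

View pics/w1.png

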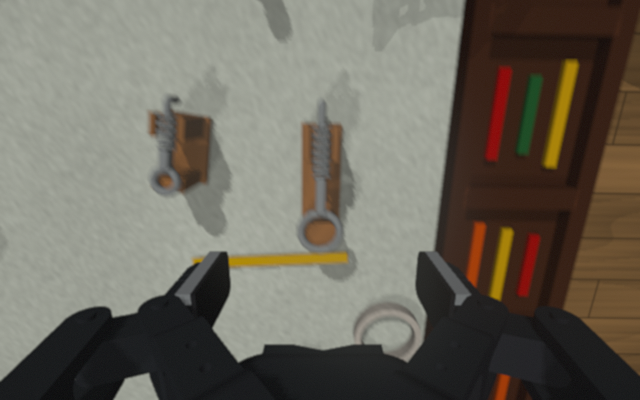

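Wrist view: the eye is at (320,231), the coil axis runs through (321,155), and the leg bend is at (322,103). All sit within 2–5 px of prediction.

Run:
```python
from h import *
for z in(58,60,64):
    e=at("w1",320,231,z);l=at("w1",322,105,z);d=e-l;u=d/np.linalg.norm(d)
    print(z,e.round(1),l.round(1),np.linalg.norm(d),np.arctan2(u[1],u[0]),(e-42*u).round(1))
```

```text
58 [625.4 146.2  58. ] [625.6 275.3  58. ] 129.14210472953602 -1.572372940924428 [625.4 188.2  58. ]
60 [625.4 147.   60. ] [625.6 275.3  60. ] 128.3250299220135 -1.5723729409244278 [625.4 189.   60. ]
64 [625.4 148.6  64. ] [625.6 275.2  64. ] 126.69088030696851 -1.572372940924428 [625.5 190.6  64. ]
```

Request:
arm_command(deltas=[{"hand": 85, "tx": -3, "ty": -3, "tz": 25, "wx": 0, "wy": 0, "wz": 0.008}, {"hand": 85, "tx": -3, "ty": -2, "tz": 25, "wx": 0, "wy": 0, "wz": 0.007}, {"hand": 85, "tx": 0, "ty": 0, "tz": 25, "wx": 0, "wy": 0, "wz": 0}, {"hand": 85, "tx": 0, "ty": 0, "tz": 25, "wx": 0, "wy": 0, "wz": 0}, {"hand": 85, "tx": 0, "ty": 0, "tz": 20, "wx": 0, "wy": 0, "wz": 0}, {"hand": 85, "tx": 0, "ty": 0, "tz": 0, "wx": 0, "wy": 0, "wz": 0}])

```text
clock: 3.95
eef_pos: [621.0, 194.4, 109.5]
tcp_rot: [-3.138, 0.001, 1.572]
contact_force: [0.6, -0.3, 0.6]
opening: 0.996
grasp_force: 0.0
```

Run:
```python
from h import *
snap("wrist","w2")
snap("side","s2",(262,120,362,195),4)
w=cv2.imread("pics/w2.png"); s=cv2.imread("pics/s2.png")
cv2.imwrite("pics/m2.png",np.vstack([w[50:330,120:520],s]))
s=r.sense();print(s["eef_pos"],s["tcp_rot"])
for n,P in(("eye",(625.4,147,60)),("grip",(625.4,189,60))):print(n,px("w2",P))
```

```text
[622.50122009 194.80089913 111.69917419] [ 3.14127227e+00 -8.68993045e-05  1.57182551e+00]
eye [329.6692103 288.4293834]
grip [330.10356198 231.46120225]
```

View pics/m2.png

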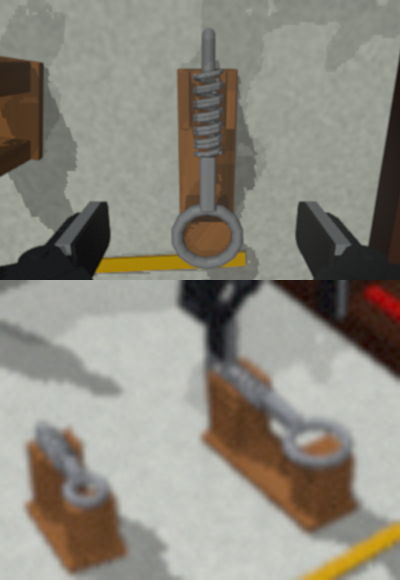

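Request:
arm_command(deltas=[{"hand": 85, "tx": -4, "ty": 1, "tz": 20, "wx": 0, "wy": 0, "wz": 0}, {"hand": 60, "tx": 0, "ty": 0, "tz": 20, "wx": 0, "wy": 0, "wz": 0}, {"hand": 40, "tx": 0, "ty": 0, "tz": 15, "wx": 0, "wy": 0, "wz": 0}, {"hand": 30, "tx": 0, "ty": 0, "tz": 14, "wx": 0, "wy": 0, "wz": 0}, {"hand": 22, "tx": 0, "ty": 0, "tz": 0, "wx": 0, "wy": 0, "wz": 0}, {"hand": 22, "tx": 0, "ty": 0, "tz": 0, "wx": 0, "wy": 0, "wz": 0}], squeeze=60)

```text
clock: 4.8
eef_pos: [623.5, 190.8, 42.5]
tcp_rot: [3.141, -0.0, 1.572]
contact_force: [-0.3, -0.5, 0.2]
opening: 0.255
grasp_force: 0.0
```

Run:
```python
from h import *
snap("wrist","w3")
s=r.sense();print(s["eef_pos"],s["tcp_rot"],s["contact_force"],s["opening"])
w=cv2.imread("pics/w3.png");cv2.imwrite("pics/w3.png",w[100:400,160:500])
```

```text
[623.70397249 190.84026628  42.8273221 ] [ 3.14066475e+00 -2.88224301e-04  1.57179738e+00] [-1.01396999  0.14902875  0.85237056] 0.25842344079608726
```

View pics/w3.png

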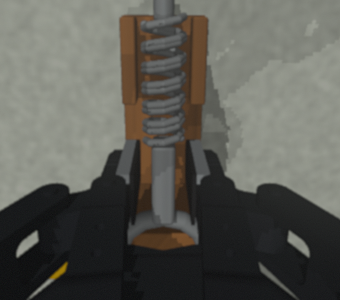

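The fingers straddle the bar centred (crop x 163), with no contact force. Close and lift.

Request:
arm_command(deltas=[{"hand": 0, "tx": 0, "ty": 0, "tz": 0, "wx": 0, "wy": 0, "wz": 0}, {"hand": 0, "tx": 0, "ty": 0, "tz": 0, "wx": 0, "wy": 0, "wz": 0}, {"hand": 0, "tx": 0, "ty": 0, "tz": 0, "wx": 0, "wy": 0, "wz": 0}, {"hand": 0, "tx": 0, "ty": 0, "tz": 0, "wx": 0, "wy": 0, "wz": 0}], squeeze=80)

```text
clock: 5.35
eef_pos: [623.8, 190.9, 43.2]
tcp_rot: [3.14, -0.0, 1.572]
contact_force: [-0.5, 0.2, 6.2]
opening: 0.1
grasp_force: 78.6
```

Request:
arm_command(deltas=[{"hand": 0, "tx": 0, "ty": 0, "tz": -10, "wx": 0, "wy": 0, "wz": 0}, {"hand": 0, "tx": 0, "ty": 0, "tz": -20, "wx": 0, "wy": 0, "wz": 0}, {"hand": 0, "tx": 0, "ty": 0, "tz": -20, "wx": 0, "wy": 0, "wz": 0}, {"hand": 0, "tx": 0, "ty": 0, "tz": -20, "wx": 0, "wy": 0, "wz": 0}, {"hand": 0, "tx": 0, "ty": 0, "tz": -10, "wx": 0, "wy": 0, "wz": 0}, {"hand": 0, "tx": 0, "ty": 0, "tz": 0, "wx": 0, "wy": 0, "wz": 0}, {"hand": 0, "tx": 0, "ty": 0, "tz": 0, "wx": 0, "wy": 0, "wz": 0}])

```text
clock: 6.22
eef_pos: [622.7, 190.5, 121.7]
tcp_rot: [-3.141, 0.0, 1.572]
contact_force: [0.2, -0.1, -1.0]
opening: 0.097
grasp_force: 78.0
```

Run:
```python
from h import *
snap("wrist","w4");snap("scene","c4");snap("side","s4")
s=r.sense();print(s["eef_pos"],s["tcp_rot"],s["contact_force"],s["opening"],s["grasp_force"])
w=cv2.imread("pics/w4.png")[0:300,120:520]
c=cv2.resize(cv2.imread("pics/c4.png")[180:300,260:420],(400,300),interpolation=2)
d=cv2.resize(cv2.imread("pics/s4.png")[90:210,250:410],(400,300),interpolation=2)
cv2.imwrite("pics/m4.png",np.vstack([np.hstack([w,c]),np.hstack([d,d*0])]))
p=s["eef_pos"]+[0,0,19]
for n,o in(("leg",(0,88,-46)),("eye",(0,-42,0))):
  for f in("w4","c4","s4"):print(n,f,px(f,p+np.array(o)).round(1))
```

```text
[622.71254348 190.48178143 121.39908848] [-3.14020869e+00  4.48180838e-04  1.57176883e+00] [ 0.50506508  0.05960468 -0.21546828] 0.09788199126230802 78.03553819656372
leg w4 [323.5  74.5]
leg c4 [350.9 277.5]
leg s4 [313.5 128.4]
eye w4 [323.4 356.1]
eye c4 [304.4 241.2]
eye s4 [342.  136.9]
```

View pics/m4.png

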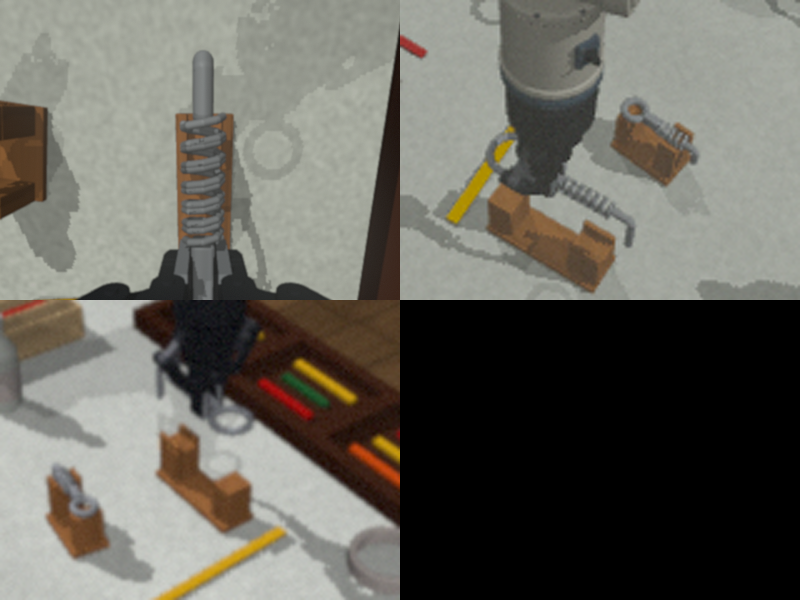

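The grasp is good: the spring hangs level, with the leg tip at scene (352.4,277.2), side (314.4,128.8), within about 1.5 px of prediction. Now move over to the cutter.

Request:
arm_command(deltas=[{"hand": 0, "tx": 0, "ty": 0, "tz": 0, "wx": 0, "wy": 0, "wz": -0.052}, {"hand": 0, "tx": 0, "ty": 0, "tz": 0, "wx": 0, "wy": 0, "wz": -0.052}, {"hand": 0, "tx": -27, "ty": -6, "tz": 0, "wx": 0, "wy": 0, "wz": 0}, {"hand": 0, "tx": -27, "ty": -6, "tz": 0, "wx": 0, "wy": 0, "wz": 0}, {"hand": 0, "tx": -27, "ty": -6, "tz": 0, "wx": 0, "wy": 0, "wz": 0}, {"hand": 0, "tx": -27, "ty": -6, "tz": 0, "wx": 0, "wy": 0, "wz": 0}, {"hand": 0, "tx": -27, "ty": -6, "tz": 0, "wx": 0, "wy": 0, "wz": 0}, {"hand": 0, "tx": -27, "ty": -6, "tz": 0, "wx": 0, "wy": 0, "wz": 0}])

```text
clock: 7.38
eef_pos: [604.0, 24.9, 121.8]
tcp_rot: [-3.141, -0.0, 1.676]
contact_force: [0.4, -0.8, -1.7]
opening: 0.098
grasp_force: 78.1
```

Request:
arm_command(deltas=[{"hand": 0, "tx": -30, "ty": -5, "tz": 0, "wx": 0, "wy": 0, "wz": 0}, {"hand": 0, "tx": -30, "ty": -5, "tz": 0, "wx": 0, "wy": 0, "wz": 0}, {"hand": 0, "tx": -30, "ty": -5, "tz": 0, "wx": 0, "wy": 0, "wz": 0}, {"hand": 0, "tx": -30, "ty": -5, "tz": 0, "wx": 0, "wy": 0, "wz": 0}, {"hand": 0, "tx": -30, "ty": -6, "tz": 0, "wx": 0, "wy": 0, "wz": 0}, {"hand": 0, "tx": -30, "ty": -5, "tz": 0, "wx": 0, "wy": 0, "wz": 0}, {"hand": 0, "tx": -30, "ty": -5, "tz": 0, "wx": 0, "wy": 0, "wz": 0}, {"hand": 0, "tx": 0, "ty": 0, "tz": 0, "wx": 0, "wy": 0, "wz": 0}])

```text
clock: 8.38
eef_pos: [590.2, -188.6, 121.8]
tcp_rot: [-3.141, 0.0, 1.674]
contact_force: [-0.2, 0.2, -1.8]
opening: 0.101
grasp_force: 78.1
```

Run:
```python
from h import *
snap("wrist","w5");snap("scene","c5");snap("side","s5")
s=r.sense();print(s["eef_pos"],s["tcp_rot"],s["contact_force"],s["opening"],s["grasp_force"])
w=cv2.imread("pics/w5.png")[0:300,120:520]
c=cv2.resize(cv2.imread("pics/c5.png")[130:250,140:300],(400,300),interpolation=2)
d=cv2.resize(cv2.imread("pics/s5.png")[170:290,350:510],(400,300),interpolation=2)
cv2.imwrite("pics/m5.png",np.vstack([np.hstack([w,c]),np.hstack([d,d*0])]))
print("leg tip lifted",tri(("c4",352.4,277.2),("s4",314.4,128.8)))
p=s["eef_pos"]+[0,0,19];t=s["tcp_rot"][2];u=-np.array([np.cos(t),np.sin(t),0])
L=p-88*u-[0,0,46];E=p+42*u;print("leg",L,"eye",E)
for f in("w5","c5","s5"):print(f,px(f,L).round(1),px(f,E).round(1),"hole",px(f,(580.6,-98.8,52)).round(1),"post",px(f,(598.8,-272.1,66)).round(1))
```

```text
[ 590.34614097 -186.24612882  121.86351505] [-3.14090393e+00 -6.09131658e-04  1.67566798e+00] [ 0.16615094  0.283814   -0.86540111] 0.10032562217113888 78.07185888290405
leg tip lifted [622.43354817 278.9063139   93.74527168]
leg [581.13434286 -98.72960023  94.86351505] eye [ 594.74268098 -228.0153811   140.86351505]
w5 [323.4  69.5] [324.2 352.6] hole [322.4  78.1] post [323.  327.7]
c5 [238.3 196.6] [196.2 169.5] hole [240.9 205.8] post [190.5 181.4]
s5 [393.  209.7] [443.3 227.6] hole [390.6 222.2] post [452.9 262.1]
```

View pics/m5.png

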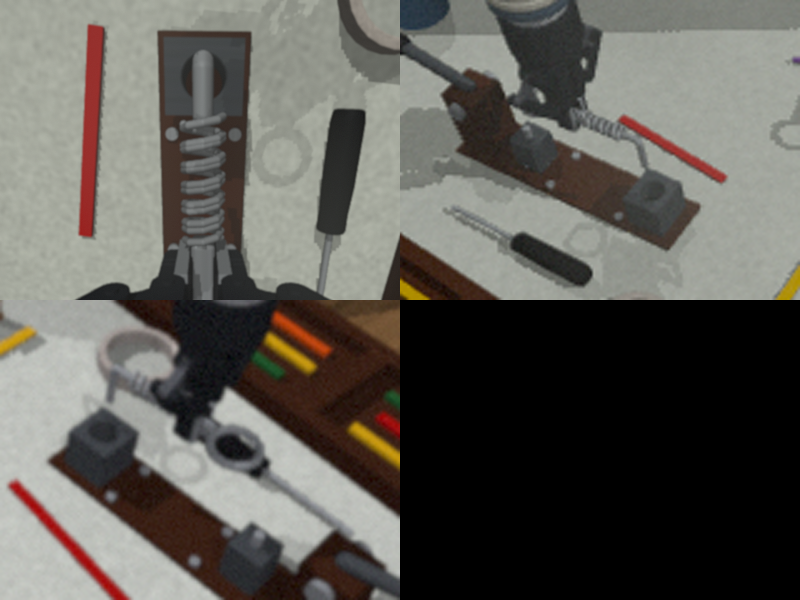

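The leg tip at scene (238,197), side (393.6,210) is centred over the hole at wrist (324,75), scene (241.6,204.8), within about 2 mm, and the yaw is aligned with the base. Lower the leg about 20 mm into the hole.

Request:
arm_command(deltas=[{"hand": 0, "tx": 1, "ty": 0, "tz": 12, "wx": 0, "wy": 0, "wz": 0}, {"hand": 0, "tx": 0, "ty": 0, "tz": 12, "wx": 0, "wy": 0, "wz": 0}, {"hand": 0, "tx": 0, "ty": 0, "tz": 10, "wx": 0, "wy": 0, "wz": 0}, {"hand": 0, "tx": 0, "ty": 0, "tz": 7, "wx": 0, "wy": 0, "wz": 0}, {"hand": 0, "tx": 0, "ty": 0, "tz": 7, "wx": 0, "wy": 0, "wz": 0}, {"hand": 0, "tx": 0, "ty": 0, "tz": 7, "wx": 0, "wy": 0, "wz": 0}, {"hand": 0, "tx": 0, "ty": 0, "tz": 7, "wx": 0, "wy": 0, "wz": 0}, {"hand": 0, "tx": 0, "ty": 0, "tz": 0, "wx": 0, "wy": 0, "wz": 0}])

```text
clock: 9.52
eef_pos: [590.1, -185.8, 59.7]
tcp_rot: [-3.141, -0.0, 1.676]
contact_force: [-0.0, 0.4, 0.0]
opening: 0.1
grasp_force: 78.1
```

Run:
```python
from h import *
snap("wrist","w6");snap("scene","c6");snap("side","s6")
s=r.sense();print(s["eef_pos"],s["tcp_rot"],s["contact_force"],s["opening"],s["grasp_force"])
w=cv2.imread("pics/w6.png")[0:300,120:520]
c=cv2.resize(cv2.imread("pics/c6.png")[130:250,140:300],(400,300),interpolation=2)
d=cv2.resize(cv2.imread("pics/s6.png")[170:290,350:510],(400,300),interpolation=2)
cv2.imwrite("pics/m6.png",np.vstack([np.hstack([w,c]),np.hstack([d,d*0])]))
p=s["eef_pos"]+[0,0,17.5];t=s["tcp_rot"][2];u=-np.array([np.cos(t),np.sin(t),0])
E=p+42*u;print("leg",p-88*u-[0,0,46],"eye",E, [px(f,E).round(1) for f in("c6","s6")])
```

```text
[ 590.67214582 -185.90409398   60.50039403] [3.14123850e+00 1.52077550e-04 1.67578699e+00] [ 0.6072806  -0.67737098 -0.6442916 ] 0.10049244657669108 78.07138681411743
leg [581.44993234 -98.38866232  32.00039403] eye [ 595.0736568  -227.67282273   78.00039403] [array([201.6, 184.2]), array([437.3, 246.4])]
```

View pics/m6.png

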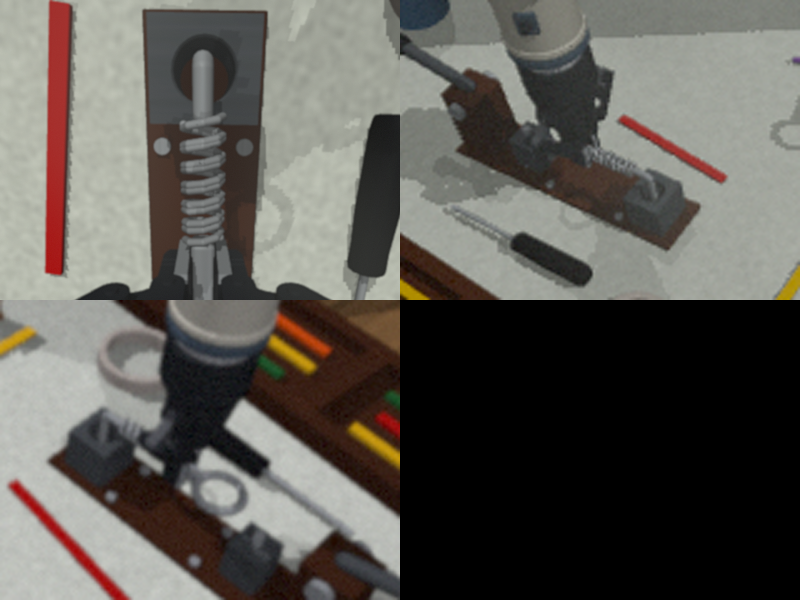

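The leg is in the hole with no force, and the eye at side (437,247) is where predicted, 45 mm short of the post. Stretch it.

Request:
arm_command(deltas=[{"hand": 0, "tx": -8, "ty": -1, "tz": 0, "wx": 0, "wy": 0, "wz": 0}, {"hand": 0, "tx": -8, "ty": 0, "tz": 0, "wx": 0, "wy": 0, "wz": 0}, {"hand": 0, "tx": -8, "ty": 0, "tz": 0, "wx": 0, "wy": 0, "wz": 0}, {"hand": 0, "tx": -8, "ty": 0, "tz": 0, "wx": 0, "wy": 0, "wz": 0}, {"hand": 0, "tx": -8, "ty": 0, "tz": 0, "wx": 0, "wy": 0, "wz": 0}, {"hand": 0, "tx": -5, "ty": 0, "tz": 0, "wx": 0, "wy": 0, "wz": 0}, {"hand": 0, "tx": 0, "ty": 0, "tz": 0, "wx": 0, "wy": 0, "wz": 0}, {"hand": 0, "tx": 0, "ty": 0, "tz": 0, "wx": 0, "wy": 0, "wz": 0}])

```text
clock: 10.68
eef_pos: [594.1, -230.4, 60.2]
tcp_rot: [-3.141, -0.0, 1.676]
contact_force: [-0.2, 2.2, -0.8]
opening: 0.1
grasp_force: 78.0
```

Run:
```python
from h import *
snap("wrist","w7");snap("scene","c7");snap("side","s7")
s=r.sense();print(s["eef_pos"],s["tcp_rot"],s["contact_force"],s["opening"],s["grasp_force"])
w=cv2.imread("pics/w7.png")[0:300,120:520]
c=cv2.resize(cv2.imread("pics/c7.png")[145:225,150:260],(400,291),interpolation=2)
d=cv2.resize(cv2.imread("pics/s7.png")[200:300,370:500],(780,600),interpolation=2)
d=cv2.resize(d,(390,300))
m=np.zeros((600,800,3),np.uint8);m[:300,:400]=w;m[:291,400:]=c;m[300:,:390]=d;m[300:,400:]=cv2.resize(cv2.imread("pics/s7.png")[230:290,420:500],(400,300),interpolation=2)
cv2.imwrite("pics/m7.png",m)
p=s["eef_pos"]+[0,0,17.5];t=s["tcp_rot"][2];u=-np.array([np.cos(t),np.sin(t),0])
E=p+42*u;print("eye",E, [px(f,E).round(1) for f in("c7","s7")])
```

```text
[ 594.11838672 -230.38981084   60.24924672] [-3.14138263e+00 -1.28592527e-04  1.67612516e+00] [-0.43573983  3.52129011 -1.35912952] 0.09659726251998484 77.98525214195251
eye [ 598.5340224  -272.15704874   77.74924672] [array([189.5, 178.7]), array([454.1, 258.9])]
```

View pics/m7.png

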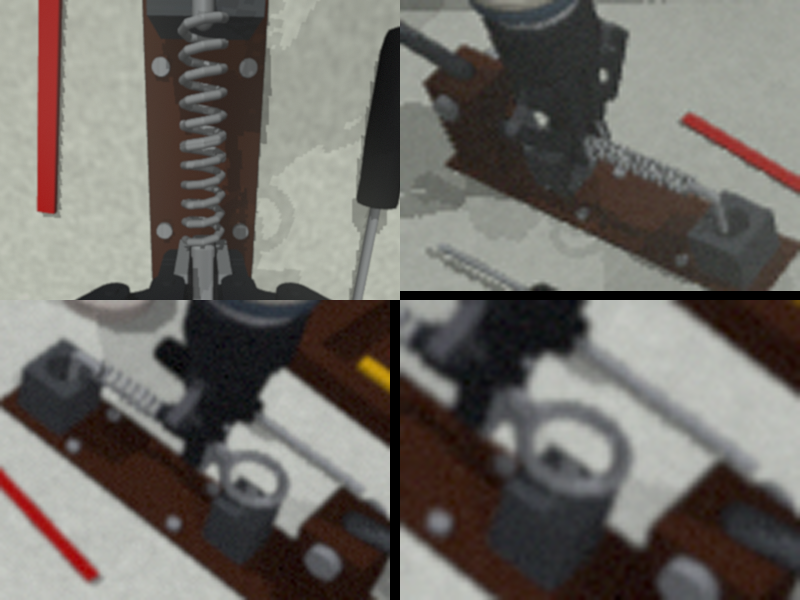

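The spring is stretched, the leg is still in the hole, and the post tip (crop (560,455)) is inside the ring (centre (575,450)). Lower it.

Request:
arm_command(deltas=[{"hand": 0, "tx": 0, "ty": 0, "tz": 4, "wx": 0, "wy": 0, "wz": 0}, {"hand": 0, "tx": 0, "ty": 0, "tz": 4, "wx": 0, "wy": 0, "wz": 0}, {"hand": 0, "tx": 0, "ty": 0, "tz": 4, "wx": 0, "wy": 0, "wz": 0}, {"hand": 0, "tx": 0, "ty": 0, "tz": 4, "wx": 0, "wy": 0, "wz": 0}, {"hand": 0, "tx": 0, "ty": 0, "tz": 4, "wx": 0, "wy": 0, "wz": 0}, {"hand": 0, "tx": 0, "ty": 0, "tz": 0, "wx": 0, "wy": 0, "wz": 0}, {"hand": 0, "tx": 0, "ty": 0, "tz": 0, "wx": 0, "wy": 0, "wz": 0}])

```text
clock: 11.7
eef_pos: [594.0, -230.7, 40.1]
tcp_rot: [-3.141, -0.0, 1.676]
contact_force: [0.0, 3.4, -1.8]
opening: 0.099
grasp_force: 78.0
```

Free descent. Go 1 mm further, then ease back so the eye rests against the post.

Request:
arm_command(deltas=[{"hand": 0, "tx": 0, "ty": 0, "tz": 1, "wx": 0, "wy": 0, "wz": 0}, {"hand": 0, "tx": 3, "ty": 0, "tz": 0, "wx": 0, "wy": 0, "wz": 0}, {"hand": 0, "tx": 3, "ty": 0, "tz": 0, "wx": 0, "wy": 0, "wz": 0}, {"hand": 0, "tx": 3, "ty": 0, "tz": 0, "wx": 0, "wy": 0, "wz": 0}, {"hand": 0, "tx": 0, "ty": 0, "tz": 0, "wx": 0, "wy": 0, "wz": 0}, {"hand": 0, "tx": 0, "ty": 0, "tz": 0, "wx": 0, "wy": 0, "wz": 0}])

```text
clock: 12.45
eef_pos: [593.3, -221.6, 39.4]
tcp_rot: [3.142, -0.0, 1.676]
contact_force: [-0.4, 3.1, 1.5]
opening: 0.1
grasp_force: 78.3
```

Run:
```python
from h import *
snap("scene","c8");snap("side","s8")
s=r.sense();print(s["eef_pos"],s["contact_force"],s["wrist_torque"])
c=cv2.resize(cv2.imread("pics/c8.png")[145:225,150:260],(400,291),interpolation=2)
d=cv2.resize(cv2.imread("pics/s8.png")[230:290,420:500],(400,300),interpolation=2)
cv2.imwrite("pics/m8.png",np.hstack([d[:291],c]))
```

```text
[ 593.29010298 -221.678498     39.33047748] [-0.56166003  3.86857163  2.83706534] [0.70046511 0.10786167 0.03381566]
```

View pics/m8.png

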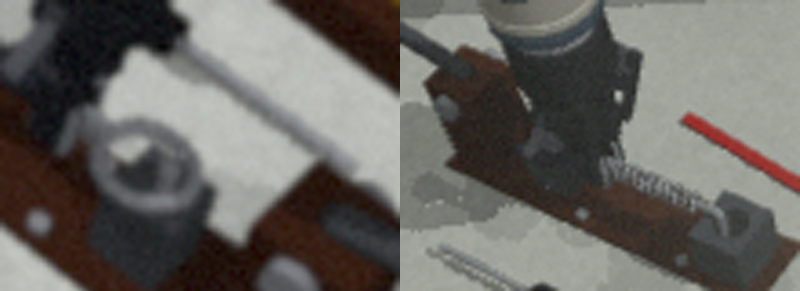

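The post stands inside the eye and the eye is bearing on the shoulder (about +2 N upward). Release and rise.

Request:
arm_command(deltas=[{"hand": 20, "tx": 0, "ty": 0, "tz": 0, "wx": 0, "wy": 0, "wz": 0}, {"hand": 40, "tx": 0, "ty": 0, "tz": 0, "wx": 0, "wy": 0, "wz": 0}, {"hand": 40, "tx": 0, "ty": 0, "tz": 0, "wx": 0, "wy": 0, "wz": 0}, {"hand": 40, "tx": 0, "ty": 0, "tz": -10, "wx": 0, "wy": 0, "wz": 0}, {"hand": 40, "tx": 0, "ty": 0, "tz": -20, "wx": 0, "wy": 0, "wz": 0}, {"hand": 40, "tx": 0, "ty": 0, "tz": -30, "wx": 0, "wy": 0, "wz": 0}, {"hand": 40, "tx": 0, "ty": 0, "tz": -30, "wx": 0, "wy": 0, "wz": 0}, {"hand": 40, "tx": 0, "ty": 0, "tz": -30, "wx": 0, "wy": 0, "wz": 0}])

```text
clock: 13.55
eef_pos: [593.6, -221.9, 162.0]
tcp_rot: [3.14, 0.001, 1.676]
contact_force: [-0.3, -0.3, 0.2]
opening: 0.467
grasp_force: 0.0
```

Run:
```python
from h import *
snap("wrist","w9");snap("scene","c9");snap("side","s9")
s=r.sense();print(s["eef_pos"],s["contact_force"])
w=cv2.imread("pics/w9.png")[0:400,120:520]
c=cv2.resize(cv2.imread("pics/c9.png")[145:225,150:260],(400,291),interpolation=2)
d=cv2.resize(cv2.imread("pics/s9.png")[200:290,380:500],(400,300),interpolation=2)
m=np.zeros((600,800,3),np.uint8);m[:400,:400]=w;m[:291,400:]=c;m[300:,400:]=d
cv2.imwrite("pics/m9.png",m)
```

```text
[ 594.68031014 -222.29530836  162.50097266] [-0.38014878  0.14237355 -0.34508807]
```

View pics/m9.png

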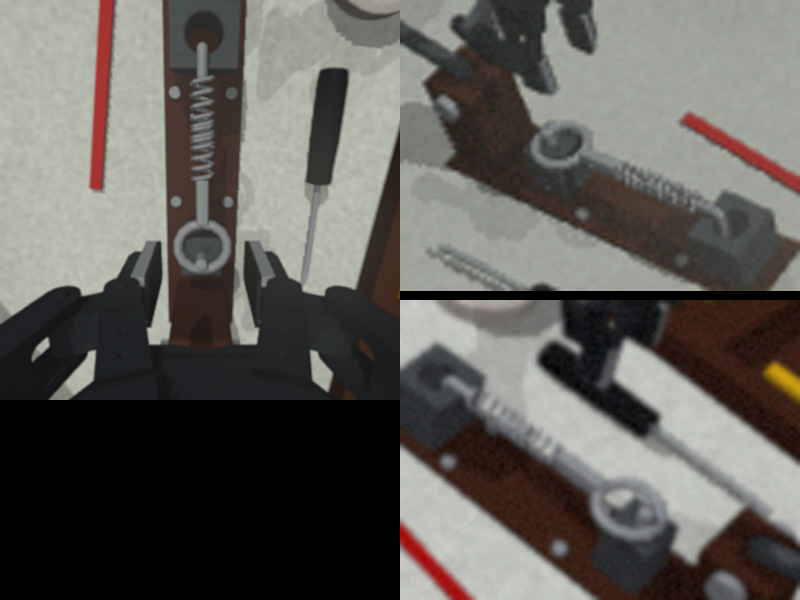

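The spring is stretched between the hole (leg at wrist-crop (202,45)) and the post, which stands at the far inner edge of the eye (202,262). The eye is down on the shoulder and the arm is clear.

```bash
python3 -c "
from rig import r
print(r.sign_off())"
```

```text
the job is handed in; nothing more can be done
None
```

The long spring is stretched between the anchor hole and the post, eye down on the shoulder, and the arm was clear when I handed the job in at about 14 s; sign-off returned no verdict.

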